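# Release and lift off the thermometer's battery cover

### The job

Take the battery cover off the purple thermometer: press the white thumb tab at the end of its handle inward, gently, just far enough to free the cover and never onto its end stop (it would snap), and keep it in until the sprung cover has slowly popped up. Then let go of the tab, lift the cover off by its grey rib and set it down (do not drop it) flat in the bamboo tray, rib upward, and let go. Leave the jar and the spoon where they are.

Things in the scene. Friction and masses are not known exactly. Their poses are not given: they have to be found in the camera images.
- thermo: Purple forehead thermometer, fixed back-up in a low white cradle: 170 mm long, 50 wide (cradle 60), 55 high at its rim. Origin on the work surface under it; +x runs along the handle to the probe head, z up. The battery recess in its back, 4 mm deep (floor ledge at z = 51 mm), lies between the tab-end wall (outside at x = -78 mm) and x = +14 mm.
- tab_wall (a point): Point at (-78, 0, 43) mm of the thermometer, on the outside of its tab-end wall, behind the white thumb tab: an upright pad 28 mm wide, 22 high (z = 32 to 54), 6 thick, pressed along the thermometer's +x. Its outer face stands 12 to 28 mm off this wall, different each time and not measured: find it by touch or sight. The surface under and before it is free.
- tab (a joint): Travel of the thumb tab inward, m; 0 at rest, springs back. Pushes back with 2 N plus 1.6 N per mm. The cover is surely free at 5 mm (10 N); at 8.5 mm (15.6 N) the tab snaps, its end stop is at 11 mm. Once free, the cover's tab end is raised by slow springs for 1 to 2 s; keep the tab in meanwhile (5 to 8 mm) or its barb catches the cover again.
- barb (a point): White barb (10 mm wide) that latches the cover: comes up through the cover's window and overhangs its end bar by 4 mm, top at z = 59 mm of the thermometer; moves inward with the tab. The point is the middle of the barb's top.
- cover: Loose light-purple battery cover, plate 78 x 40 x 4 mm, about 40 g, in the recess with 1 mm play. Origin: centre of its underside, at home at (-32, 0, 51) mm of the thermometer, axes parallel to it. At its tab end (x = -39 to -33 mm) a bar, then a 20 x 16 mm window. When popped up, the bar is some 10 mm higher and the cover tilted by 0.13 rad, its far end still in the recess.
- cover_end (a point): Middle of the top of the cover's end bar, at (-36, 0, 4) mm of the cover; at z = 55 mm of the thermometer while latched, about 65 mm when popped up.
- cover_rib (a point): Middle of the top of the grey rib on the cover, at (8, 0, 18) mm of the cover. The rib is 34 mm long (the cover's x), 10 mm wide (y) and 14 mm high above the plate: pinch it across y.
- tray: Bamboo tray, fixed, 160 (x) x 140 (y) x 18 mm high, walls and floor 5 mm thick. Origin: centre of its underside. The cover may lie in it at any turn.
- jar: Bystander: small glass jar with a screw-top steel lid, 52 mm wide, 70 mm high, upright. Origin: centre of its underside.
- spoon: Bystander: stainless measuring spoon, 130 mm long, lying on the work surface. Origin: centre of its underside.
- bin: Bystander: tilt-out bin of spare thermometer covers, fixed, about 145 x 140 x 100 mm. Origin: centre of its underside; front to -x.
There are look-alikes about, which are no part of the job. Several things have the shape of the cover; the one meant has the colours described above. There is more than one size of the tray; the one meant has the size given above.

How it is judged:
On the way, in this order (a step that is already met when the one before it is completed fails the run):
1. the tab is pressed in by more than 3 mm (value of joint tab above 0.003 m), for 0.1 s.
2. the tab end of the cover has popped up 7 mm or more, its far end still in the recess (z of cover_end in the frame of thermo above 0.062 m and z of cover in the frame of thermo below 0.06 m), for 0.2 s.
3. the cover is lifted clear of the thermometer (z of cover in the frame of thermo above 0.075 m), for 0.1 s.
4. the cover touches the tray while the fingers still hold it (contact force between cover and tray above 0.1 N and contact force between the fingers and cover above 0.5 N).
At the end, for the whole second after the job is handed in: The cover lies at rest flat on the floor of the bamboo tray, rib up (tilt under 0.1 rad, underside under 8 mm above the tray's underside, centre within 55 mm in x and 48 mm in y of the tray's centre), and the tab has sprung back to within 2 mm of rest (x of cover in the frame of tray between -0.055 and 0.055 m and y of cover in the frame of tray between -0.048 and 0.048 m and z of cover in the frame of tray below 0.008 m and angle between cover's own z axis and vertical below 0.1 rad and linear speed of cover below 0.02 m/s and value of joint tab below 0.002 m); the robot touches nothing.
It fails at once if the tab is driven in 8.5 mm or more and snaps (value of joint tab above 0.0085 m).
It fails at once if the jar is moved by more than 15 mm or tipped (distance of jar from where it was at the start of the episode above 0.015 m or angle between jar's own z axis and vertical above 0.3 rad).
It fails at once if the spoon is moved by more than 15 mm (distance of spoon from where it was at the start of the episode above 0.015 m).
It also fails if it takes over 69 s, if anything falls off the work surface, if the arm or the gripper's body presses on something with over 40 N, if the wrist force passes 120 N, or if a joint passes its speed limit or range.

### The arm

A 6-joint arm with a two-finger parallel gripper is mounted at the origin on the work surface. World frame = base frame: x ahead of the robot, y to its left, z up, the work surface at z = 0. Lengths are in m, angles in rad, forces in N, time in s.
With the tool pointing down it reaches from about 0.3 to 0.875 m from the base axis. Payload 6.4 kg.
Tool frame: the origin (TCP) lies midway between the tips of the shut fingers; the grasp point (between the pads) lies 19 mm behind it (ctrl.tcp_to_grasp is the distance from the TCP to the grasp point, in m); z points along the fingers, y is the direction in which the jaws open and shut (so a half turn about z gives the same grasp; the last joint's range is limited). The gripper opens to 85 mm and grips with 20 to 120 N. Pads are 22 mm wide; open, the fingers measure 114 mm over their backs; the gripper's body (76 mm by 85 mm) begins 54 mm behind the grasp point. The pads swing forward as they close: fully open they stand 13 mm farther back than shut.
Start: joints at [-1.432, 0.181, 1.607, -0, 1.354, -0.206], TCP at [0.194, -0.541, 0.231] pointing down, gripper open.
Joint ranges: [-2.99, 2.99], [-0.89, 2.07], [0.3, 2.58], [-1.14, 4.28], [0, 2.63], [-3.12, 3.12]. Speed limits (rad/s): [2.57, 2.57, 3.01, 3.14, 3.14, 3.14].

### API

Orientations are given as a unit quaternion [w, x, y, z].
In Python, from bench import monitor, imaging, order, spotter, ctrl gives the robot as it stands.
- The arm moves only by the shell command python3 -m pendant 'ROWS'. ROWS is JSON, a list that holds one entry, the list of rows, each a list of 5 numbers: the shift along the world's x, y, z in mm, then the turn about the world's z in degrees, then the finger opening in mm, from 0 to 85.4. A call has 1 to 8 rows; each row shifts and turns the commanded pose from where the row before left it; what a row does not reach is not made up. A row lasts 1/8 s, in which the tool goes at most 62.5 mm and 10.7 degrees, less where a joint would pass 70% of its speed; a pose out of reach is approached as far as the arm can. A call with a gripper value outside its range is refused whole. The fingers move at their own pace and stop on an object; the grip force is fixed at half the most. Time passes only in rows, so rows that do not move let the fingers close. It gives the time, the measured TCP pose, the force and the opening at its end, in the units of the state.
- monitor.get_obs(): the state, without advancing time (a new reading comes with each control period).
- imaging.camera(name): name is "scene" or "top"; returns a dict with "img" (480x640x3 uint8, red, green, blue), "vfov" (degrees; the focal length in pixels is half the picture's height over the tangent of half this angle, whatever the lens; pixels are square), "cx", "cy" (the principal point, pixels), "origin" and "orientation" of the camera in the world. Camera axes: x right, y down, z forward; pixel columns grow to the right and rows downward; lengths in m; the calibration is good to about 2 mm. A picture is of the moment at which its call begins. There is no depth.
- order.hand_in(): hands the job in, once; it reports no verdict.
Trained networks look in the newest picture that a camera, given by its name, has taken for a name from the list of things; names that differ only in an ending like _2 or _b are one class to them, and where a whole thing is asked for, a point or a joint stands for the part that bears it (a point fixed in the world has none). Each returns a list of dicts, best first, with "confidence" (0 to 1); they miss things now and then, are a little off and sometimes report something else, mostly with a low value. They report only what shows in the picture. A call takes as long as a camera call. They do not tell look-alikes from the thing itself.
- spotter.recognise(camera, thing): "at" ([x, y, z] in m, in the coordinates of the camera as it stood for that picture, good to about 4 mm: the middle of the surface that is visible of it).
- spotter.tip_of(camera, thing): "at" ([x, y, z] in m, in the coordinates of the camera as it stood for that picture, good to about 4 mm: a listed point, or the origin of a listed thing).
The state is a dict: "time_s": time; "q": joint angles; "dq": joint speeds; "joint_efforts": joint torques, N m; "eef_pos": TCP position; "eef_rot": TCP orientation; "wrist_force": force on the tool from outside, world axes, zero at the start; "torque": the same for the moment, N m; "opening": opening from 0.0 (shut) to 1.0 (fully open).
Only numpy, scipy, OpenCV 4.12 (cv2) and the standard library are available. Lean on these libraries where they do the work, as an engineer would, in place of code of your own. Each camera call takes 0.05 s, during which the arm holds its last target. There are 200 camera calls.

## Working session

There is one attempt and no reset: what is moved stays moved. The work goes in short steps, Python scripts to look and compute and a shell command to move; the robot and the scene stay as the last step left them, time stands still between calls to the robot, and variables do not carry over. Pictures are saved under pics/ and viewed, about 8 in all and at most 12, crops included, and the job is handed in when it is done.

```bash
mkdir -p pics
cat > h.py <<'E'
from bench import monitor, imaging, order, spotter, ctrl
import numpy as np, cv2
from scipy.spatial.transform import Rotation as R
def cam(n):
    c=imaging.camera(n); q=c["orientation"]; c["R"]=R.from_quat([q[1],q[2],q[3],q[0]]).as_matrix()
    c["f"]=240/np.tan(np.radians(c["vfov"])/2); c["o"]=np.array(c["origin"]); return c
def w(c,p): return c["o"]+c["R"]@np.array(p)
def pix(c,P):
    p=c["R"].T@(np.array(P)-c["o"]); return np.round([c["cx"]+c["f"]*p[0]/p[2],c["cy"]+c["f"]*p[1]/p[2]],1)
def ray(c,u,v,z):
    d=c["R"]@np.array([(u-c["cx"])/c["f"],(v-c["cy"])/c["f"],1]); return c["o"]+d*(z-c["o"][2])/d[2]
def save(c,n,box=None,s=1):
    im=c["img"][:,:,::-1]
    if box: x0,y0,x1,y1=box; im=im[y0:y1,x0:x1]
    cv2.imwrite("pics/"+n,cv2.resize(im,None,fx=s,fy=s,interpolation=cv2.INTER_CUBIC))
E
python3 - <<'E'
from h import *
for n in("scene","top"):
    c=cam(n); save(c,n+"0.png"); print(n,c["o"].round(3),c["R"].round(2).tolist(),c["f"])
    for t in("thermo","tab_wall","barb","cover","cover_end","cover_rib","tray","jar","spoon","bin"):
        for r in spotter.tip_of(n,t)[:5]:
            P=w(c,r["at"]); print(n,t,round(r["confidence"],2),P.round(3),pix(c,P))
print(monitor.get_obs())
E
```

```text
scene [1.321 0.358 0.564] [[-0.42, 0.49, -0.76], [0.91, 0.25, -0.34], [0.02, -0.84, -0.55]] 478.1185806726747
scene thermo 0.72 [ 0.59  -0.189 -0.001] [227.7 227.1]
scene thermo 0.54 [ 0.637  0.416 -0.002] [511.2 326.9]
scene tab_wall 0.66 [ 0.509 -0.169  0.046] [253.9 194.8]
scene barb 0.42 [ 0.527 -0.17   0.062] [248.7 191.6]
scene cover 0.61 [ 0.553 -0.18   0.054] [238.8 198.8]
scene cover 0.52 [ 0.521 -0.295 -0.001] [206.9 202.5]
scene cover_end 0.71 [ 0.519 -0.175  0.055] [248.9 192.5]
scene cover_end 0.58 [ 0.555 -0.309  0.005] [192.8 205.3]
scene cover_rib 0.6 [ 0.567 -0.177  0.073] [235.7 194.3]
scene cover_rib 0.55 [ 0.516 -0.288  0.018] [209.4 195.3]
scene tray 0.87 [ 0.791  0.19  -0.   ] [354.3 342.6]
scene tray 0.83 [0.571 0.165 0.002] [383.1 264.7]
scene jar 0.73 [ 0.616 -0.007 -0.   ] [295.8 254.5]
scene jar 0.61 [ 0.638  0.412 -0.001] [509.3 326.2]
scene spoon 0.93 [ 0.425 -0.015  0.001] [330.  210.9]
scene bin 0.63 [0.64  0.417 0.002] [512.3 326.7]
top [0.517 0.079 0.841] [[0.03, -0.99, 0.1], [-1.0, -0.03, -0.0], [0.01, -0.1, -1.0]] 434.0461765962895
top thermo 0.86 [
[... 802 characters left out ...]
42  0.413 -0.001] [136.4 216.7]
{'time_s': 1.1, 'q': array([-1.43229965e+00,  1.80753855e-01,  1.60700655e+00,  2.40276062e-05,
        1.35379300e+00, -2.06276592e-01]), 'dq': array([ 0.00080633, -0.00014705,  0.00079818, -0.0004814 ,  0.0011076 ,
        0.00162873]), 'joint_efforts': array([ 8.93915130e-04, -4.44843149e+01, -3.51684093e+01, -3.41158943e-05,
        5.68674532e-04, -1.24018240e-05]), 'eef_pos': array([ 0.19437929, -0.54116778,  0.23131126]), 'eef_rot': array([2.00091933e-05, 9.85178628e-01, 1.71531546e-01, 1.10604646e-05]), 'wrist_force': array([-1.68779769, -0.14152596, -0.2796212 ]), 'torque': array([-0.04322612, -0.03947042, -0.00575496]), 'opening': 1.0001570257477508}
```

View pics/scene0.png

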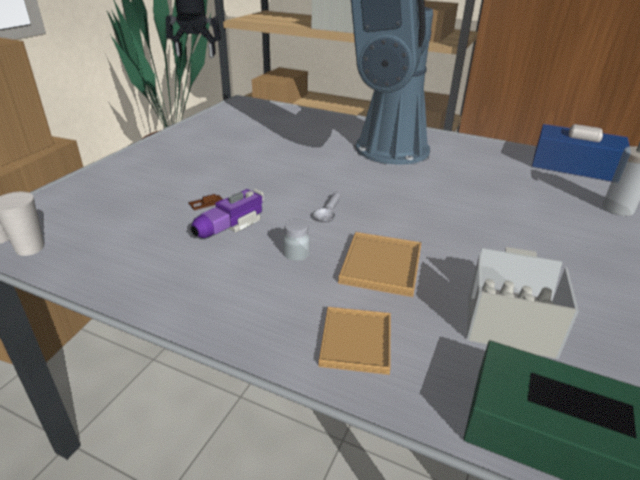

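View pics/top0.png

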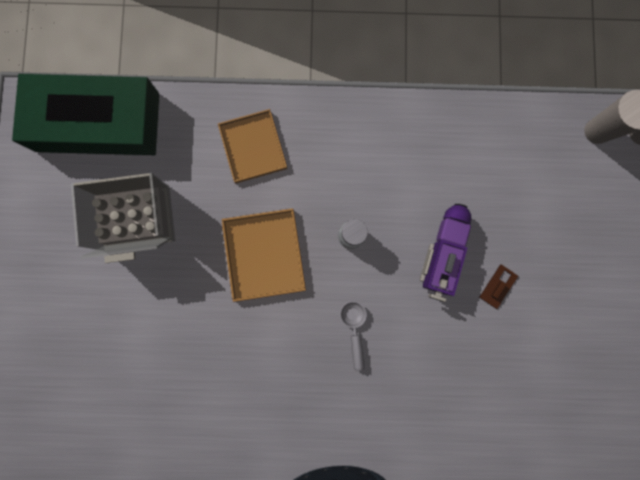

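Run:
```python
from h import *
c=cam("top"); save(c,"c1.png",(395,220,545,320),5)
```

```text
(no output)
```

View pics/c1.png

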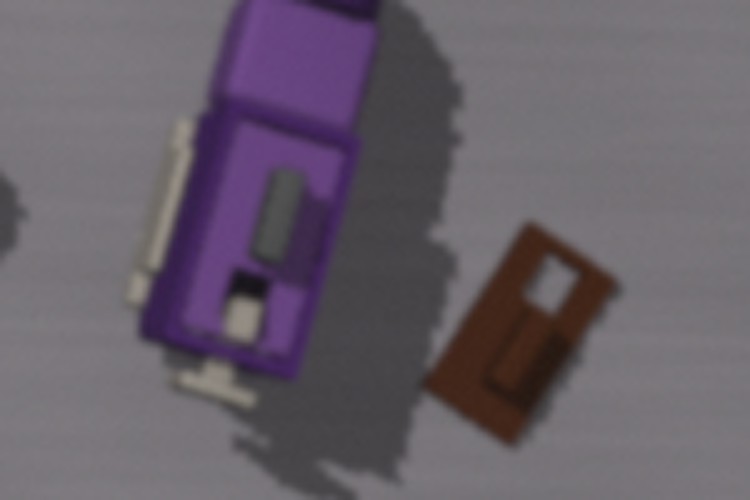

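The crop confirms which cover is meant. The light-purple cover with the grey rib sits in the purple thermometer (top px 446,264). The brown one at (499,287) is a look-alike. Of the trays, (264,255) measures about 165x140 mm and fits the description, while (252,146) is smaller. Next I'll fit the thermometer pose and the tray.

```bash
cat >> h.py <<'E'
M={"thermo":(0,0,0),"tab_wall":(-78,0,43),"cover":(-32,0,51),"cover_end":(-68,0,55),"cover_rib":(-24,0,69)}
def fit():
    A=[];B=[]
    for n in("top","scene"):
        for k in range(2):
            c=cam(n)
            for t,m in M.items():
                for r in spotter.tip_of(n,t):
                    P=w(c,r["at"]); m_=np.array(m)/1e3
                    if np.hypot(*(P[:2]-[.56,-.177]))<.08 and abs(P[2]-m_[2])<.012: A.append(m_[:2]);B.append(P[:2]);break
    A=np.array(A);B=np.array(B);keep=np.ones(len(A),bool)
    for i in range(3):
        a=A[keep];b=B[keep];ca,cb=a.mean(0),b.mean(0);x=(a-ca);y=(b-cb)
        th=np.arctan2((x[:,0]*y[:,1]-x[:,1]*y[:,0]).sum(),(x*y).sum())
        r=np.array([[np.cos(th),-np.sin(th)],[np.sin(th),np.cos(th)]]);t=cb-r@ca
        e=np.linalg.norm(B-(A@r.T+t),axis=1);keep=e<max(.006,0)
    return th,t,keep.sum(),e[keep].mean()
E
python3 - <<'E'
from h import *
th,t,n,e=fit(); print(np.degrees(th),t,n,e)
r=R.from_euler("z",th).as_matrix()
T=lambda x,y,z: r@(np.array([x,y,z])/1e3)+[t[0],t[1],0]
c=cam("top"); x0,y0,s=395,220,5
im=cv2.resize(c["img"][y0:320,x0:545,::-1],None,fx=s,fy=s,interpolation=cv2.INTER_CUBIC)
for pts,col in(([(-78,-25,55),(14,-25,55),(14,25,55),(-78,25,55)],(0,255,0)),([(-41,-5,69),(-7,-5,69),(-7,5,69),(-41,5,69)],(0,0,255))):
    p=[((pix(c,T(*q))-[x0,y0]+.5)*s).astype(int) for q in pts]; cv2.polylines(im,[np.array(p)],True,col,1)
for d in(12,16,20,24,28):
    p=[((pix(c,T(-78-d,q,54))-[x0,y0]+.5)*s).astype(int) for q in(-14,14)]; cv2.line(im,tuple(map(int,p[0])),tuple(map(int,p[1])),(0,255,255),1)
cv2.imwrite("pics/fit.png",im)
for u,v in((430,296.5),(445.2,301)): print(ray(c,u,v,.054))
for u,v in((222,218),(294,211),(305,290),(233,300),(219.5,124),(269,110),(287,163),(236,182)): print((u,v),ray(c,u,v,.018).round(3))
E
```

```text
-13.056741594547029 [ 0.58749847 -0.1853549 ] 19 0.002606670065637969
[ 0.50287373 -0.14594416  0.054     ]
[ 0.49552225 -0.17336811  0.054     ]
(222, 218) [0.641 0.242 0.018]
(294, 211) [0.658 0.105 0.018]
(305, 290) [0.508 0.08  0.018]
(233, 300) [0.486 0.214 0.018]
(219.5, 124) [0.826 0.255 0.018]
(269, 110) [0.858 0.16  0.018]
(287, 163) [0.752 0.121 0.018]
(236, 182) [0.712 0.218 0.018]
```

View pics/fit.png

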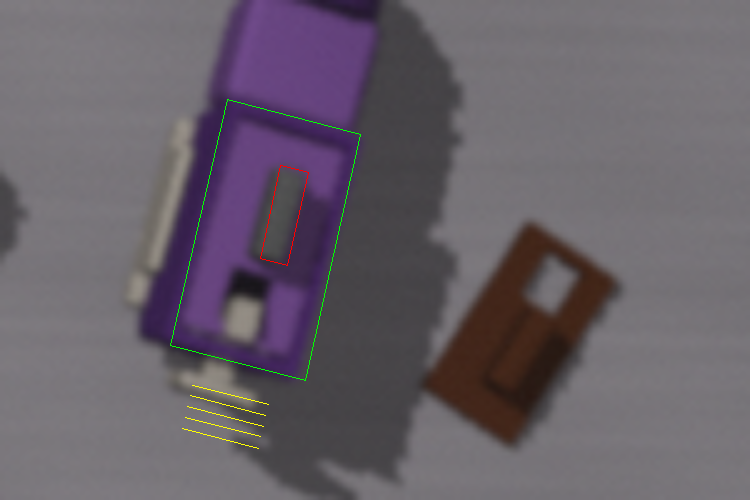

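The fit overlays within about 2 mm; yaw is -13°, and the tab's outer face sits about 14 mm off the wall. Top px: rib centre (452,263), pad centre (438,297). Next I'll bring the closed fingers in behind the tab.

```bash
python3 -m pendant '[[[33,48,0,-4,0],[33,48,0,-4,0],[33,48,0,-4,0],[33,48,0,-4,0],[33,48,0,-4,0],[33,48,0,-4,0],[33,48,0,-4,0],[33,48,0,-4,0]]]'
```

```text
time_s: 3.4
eef_pos: [0.4593, -0.1555, 0.2317]
eef_rot: [0.0, 0.994, -0.108, 0.001]
wrist_force: [0.3, -0.8, 0.3]
opening: 0.002
```

```bash
python3 -m pendant '[[[0,0,-45,-0.7,0],[0,0,-45,0,0],[0,0,-45,0,0],[0,0,-40,0,0],[0,0,-20,0,0],[0,0,0,0,0]]]'
python3 - <<'E'
from h import *
o=monitor.get_obs(); print(o["eef_pos"],o["wrist_force"])
c=cam("top"); save(c,"p1.png",(395,220,545,330),5)
E
```

```text
time_s: 4.15
eef_pos: [0.4571, -0.1564, 0.0349]
eef_rot: [-0.001, 0.994, -0.113, -0.002]
wrist_force: [0.5, -1.1, -0.2]
opening: 0.0
[ 0.45711534 -0.15638314  0.03485744] [ 0.54713684 -1.06244981 -0.24574302]
```

View pics/p1.png

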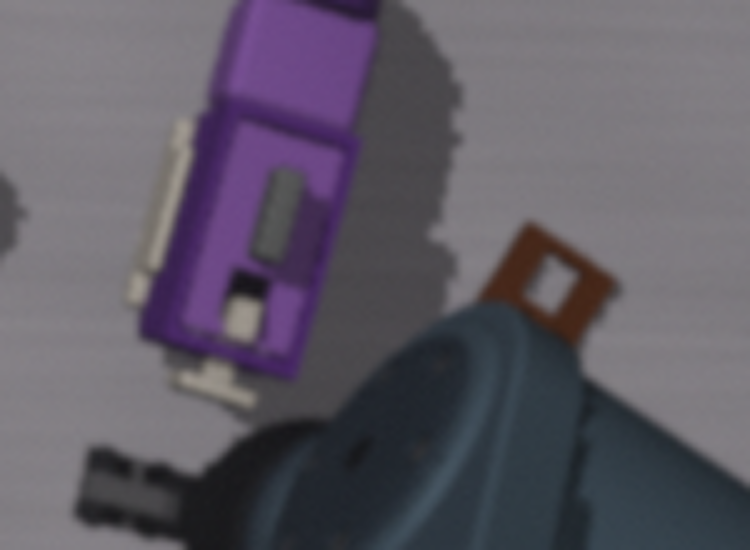

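```bash
python3 -m pendant '[[[10,-2,0,0,0],[9,-2,0,0,0],[0,0,0,0,0]]]'; for i in 1 2; do python3 -m pendant '[[[2,-0.5,0,0,0],[0,0,0,0,0]]]'; done
```

```text
time_s: 4.58
eef_pos: [0.4789, -0.1619, 0.0372]
eef_rot: [0.001, 0.994, -0.113, 0.001]
wrist_force: [0.2, -0.8, 0.1]
opening: -0.001
time_s: 4.82
eef_pos: [0.4793, -0.1616, 0.0363]
eef_rot: [-0.0, 0.994, -0.113, -0.0]
wrist_force: [-1.2, 0.5, -0.2]
opening: -0.0
time_s: 5.08
eef_pos: [0.4814, -0.1622, 0.0363]
eef_rot: [-0.0, 0.994, -0.113, 0.0]
wrist_force: [-0.3, -0.0, -0.1]
opening: 0.0
```

```bash
python3 -m pendant '[[[2,-0.5,0,0,0],[0,0,0,0,0]]]'; python3 -m pendant '[[[2,-0.5,0,0,0],[0,0,0,0,0]]]'
```

```text
time_s: 5.32
eef_pos: [0.4836, -0.1628, 0.0363]
eef_rot: [0.0, 0.994, -0.113, 0.0]
wrist_force: [0.9, -0.2, -0.9]
opening: -0.002
time_s: 5.58
eef_pos: [0.4856, -0.1632, 0.0363]
eef_rot: [0.0, 0.994, -0.113, 0.0]
wrist_force: [0.2, -0.2, 0.5]
opening: -0.001
```

```bash
python3 -m pendant '[[[1.5,-0.3,0,0,0],[0,0,0,0,0]]]'
```

```text
time_s: 5.82
eef_pos: [0.4862, -0.1633, 0.0361]
eef_rot: [-0.0, 0.994, -0.113, -0.001]
wrist_force: [-4.0, 0.1, 2.4]
opening: 0.003
```

```bash
python3 -m pendant '[[[1.5,-0.4,0,0,0],[0,0,0,0,0]]]'; python3 -m pendant '[[[0,0,0,0,0]]]'
```

```text
time_s: 6.08
eef_pos: [0.4875, -0.1636, 0.0361]
eef_rot: [-0.0, 0.994, -0.113, -0.001]
wrist_force: [-6.7, 0.8, 3.2]
opening: -0.001
time_s: 6.2
eef_pos: [0.4875, -0.1636, 0.0361]
eef_rot: [-0.0, 0.994, -0.113, -0.001]
wrist_force: [-6.5, 0.2, 3.8]
opening: 0.001
```

```bash
python3 -m pendant '[[[1.5,-0.3,0,0,0],[0,0,0,0,0]]]'; python3 -m pendant '[[[0,0,0,0,0]]]'
```

```text
time_s: 6.45
eef_pos: [0.4886, -0.164, 0.0361]
eef_rot: [-0.0, 0.994, -0.113, -0.001]
wrist_force: [-7.1, -0.3, 5.9]
opening: 0.002
time_s: 6.58
eef_pos: [0.4886, -0.1639, 0.0361]
eef_rot: [-0.0, 0.994, -0.113, -0.001]
wrist_force: [-7.2, 0.0, 4.3]
opening: -0.002
```

```bash
python3 -m pendant '[[[1.5,-0.4,0,0,0],[0,0,0,0,0],[0,0,0,0,0]]]'
```

```text
time_s: 6.95
eef_pos: [0.4898, -0.1642, 0.036]
eef_rot: [-0.0, 0.994, -0.113, -0.002]
wrist_force: [-8.7, -0.4, 6.0]
opening: -0.004
```

```bash
python3 -m pendant '[[[1,-0.2,0,0,0],[0,0,0,0,0],[0,0,0,0,0]]]';python3 - <<'E'
from h import *
c=cam("top"); save(c,"p2.png",(395,220,545,330),5)
for n in ("top","scene"):
    c=cam(n)
    for t in("cover_end","barb","cover_rib"):
        for r in spotter.tip_of(n,t)[:2]: print(n,t,round(r["confidence"],2),w(c,r["at"]).round(3))
E
```

```text
time_s: 7.32
eef_pos: [0.4905, -0.1644, 0.036]
eef_rot: [-0.0, 0.994, -0.113, -0.002]
wrist_force: [-10.2, 0.3, 6.3]
opening: -0.002
top cover_end 0.65 [ 0.522 -0.171  0.054]
top barb 0.57 [ 0.533 -0.173  0.058]
top cover_rib 0.77 [ 0.563 -0.181  0.064]
scene cover_end 0.78 [ 0.52  -0.172  0.055]
scene cover_end 0.57 [ 0.557 -0.31   0.003]
scene barb 0.35 [ 0.529 -0.174  0.063]
scene cover_rib 0.63 [ 0.515 -0.291  0.015]
scene cover_rib 0.56 [ 0.565 -0.179  0.071]
```

```bash
python3 -m pendant '[[[1,-0.2,0,0,0],[0,0,0,0,0],[0,0,0,0,0],[0,0,0,0,0],[0,0,0,0,0],[0,0,0,0,0],[0,0,0,0,0],[0,0,0,0,0]]]';python3 -m pendant '[[[0,0,0,0,0],[0,0,0,0,0],[0,0,0,0,0],[0,0,0,0,0],[0,0,0,0,0],[0,0,0,0,0],[0,0,0,0,0],[0,0,0,0,0]]]';python3 - <<'E'
from h import *
c=cam("top"); save(c,"p3.png",(395,220,545,330),5)
for n in ("top","scene"):
    c=cam(n)
    for t in("cover_end","barb","cover_rib","cover"):
        for r in spotter.tip_of(n,t)[:2]: print(n,t,round(r["confidence"],2),w(c,r["at"]).round(3))
cv2.imwrite("pics/s3.png",cv2.resize(c["img"][150:260,170:300,::-1],None,fx=6,fy=5))
E
```

```text
time_s: 8.78
eef_pos: [0.4912, -0.1646, 0.0359]
eef_rot: [-0.0, 0.994, -0.113, -0.002]
wrist_force: [-11.4, -0.3, 7.3]
opening: 0.004
time_s: 9.78
eef_pos: [0.4912, -0.1646, 0.0359]
eef_rot: [-0.0, 0.994, -0.113, -0.002]
wrist_force: [-10.8, -1.4, 7.3]
opening: -0.001
top cover_end 0.57 [ 0.526 -0.171  0.063]
top cover_end 0.37 [ 0.558 -0.177  0.053]
top cover_rib 0.65 [ 0.568 -0.18   0.074]
top cover 0.57 [ 0.558 -0.173  0.053]
scene cover_end 0.78 [ 0.556 -0.313  0.005]
scene cover_end 0.72 [ 0.52  -0.174  0.066]
scene cover_rib 0.77 [ 0.568 -0.178  0.074]
scene cover_rib 0.71 [ 0.517 -0.29   0.017]
scene cover 0.88 [ 0.553 -0.18   0.06 ]
scene cover 0.73 [ 0.523 -0.295  0.001]
```

View pics/s3.png

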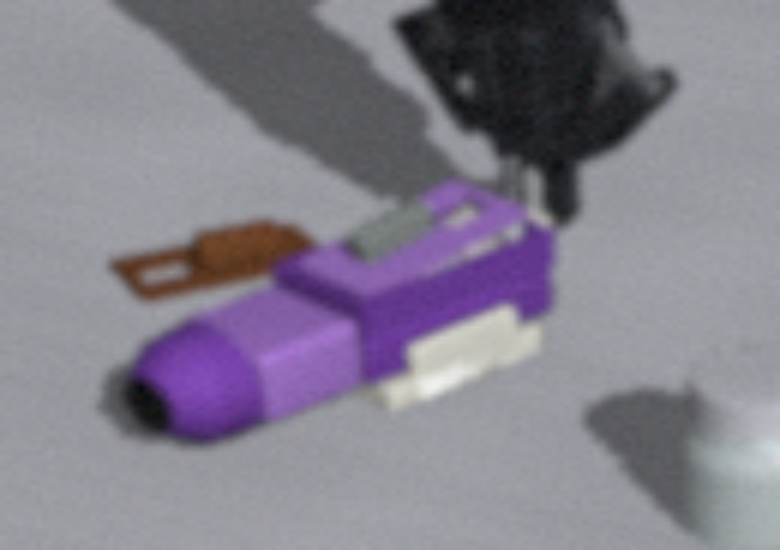

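Popped: the light-purple cover's tab end stands up (crop 460,190; nets put its end at z ≈ 63–66 mm). I'll back off the tab, rise and move over the rib.

```bash
python3 -m pendant '[[[-5,1.2,0,0,0],[-12,2.7,0,0,0],[-12,2.7,0,0,0],[0,0,40,0,0],[0,0,45,0,30],[0,0,25,0,30],[35,-7,0,0,30],[35,-7,0,0,30]]]'; python3 -m pendant '[[[33,-6,0,0,30],[0,0,0,0,30],[0,0,0,0,30]]]'
python3 - <<'E'
from h import *
for n in ("top","scene"):
    c=cam(n)
    for t in("cover_end","barb","cover_rib","cover"):
        for r in spotter.tip_of(n,t)[:2]: print(n,t,round(r["confidence"],2),w(c,r["at"]).round(3))
E
```

```text
time_s: 11.32
eef_pos: [0.5353, -0.1727, 0.1474]
eef_rot: [0.0, 0.994, -0.113, 0.001]
wrist_force: [-0.3, -0.8, -0.6]
opening: 0.35
time_s: 11.7
eef_pos: [0.5663, -0.178, 0.1458]
eef_rot: [-0.0, 0.994, -0.113, -0.001]
wrist_force: [-1.3, 0.5, 0.1]
opening: 0.349
top cover_end 0.73 [ 0.522 -0.17   0.064]
top barb 0.49 [ 0.526 -0.168  0.056]
top barb 0.32 [ 0.562 -0.178  0.053]
top cover_rib 0.7 [ 0.569 -0.18   0.068]
top cover_rib 0.64 [ 0.587 -0.185 -0.003]
top cover 0.91 [ 0.558 -0.176  0.05 ]
scene cover_end 0.97 [ 0.519 -0.174  0.066]
scene cover_end 0.86 [ 0.556 -0.312  0.003]
scene cover_rib 0.7 [ 0.573 -0.179  0.073]
scene cover_rib 0.67 [ 0.593 -0.188 -0.001]
scene cover 0.82 [ 0.555 -0.18   0.061]
scene cover 0.71 [ 0.523 -0.296 -0.   ]
```

```bash
python3 -m pendant '[[[1,-1,-40,0,30],[0,0,-28,0,30],[0,0,-6,0,30],[0,0,-5,0,30],[0,0,0,0,30],[0,0,0,0,30]]]'
python3 - <<'E'
from h import *
c=cam("scene"); cv2.imwrite("pics/s4.png",cv2.resize(c["img"][130:240,180:310,::-1],None,fx=6,fy=5))
E
```

```text
time_s: 12.95
eef_pos: [0.5691, -0.1797, 0.0684]
eef_rot: [0.0, 0.994, -0.113, 0.001]
wrist_force: [-0.6, 0.4, 0.4]
opening: 0.349
```

View pics/s4.png

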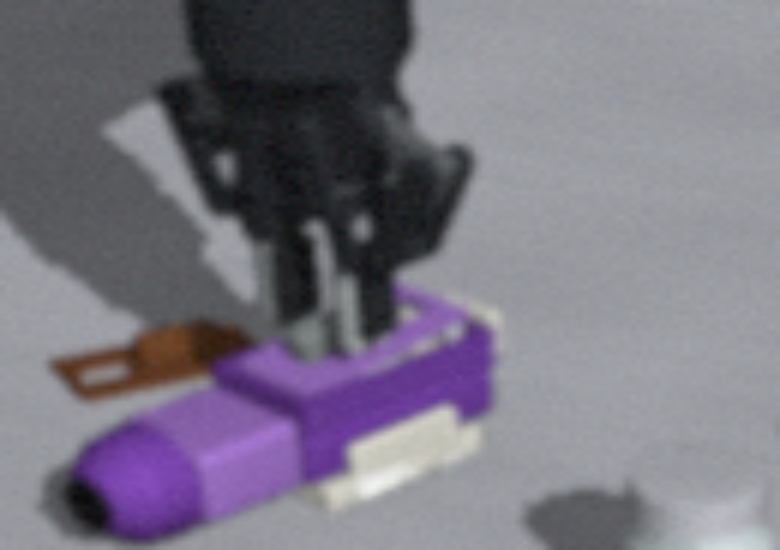

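The fingers straddle the rib (crop 320,330). I'll drop a little more, then close.

```bash
python3 -m pendant '[[[0,0,-4,0,30],[0,0,0,0,18],[0,0,0,0,18],[0,0,0,0,0],[0,0,0,0,0],[0,0,0,0,0],[0,0,0,0,0],[0,0,0,0,0]]]'
```

```text
time_s: 14.0
eef_pos: [0.5682, -0.1819, 0.0638]
eef_rot: [0.002, 0.994, -0.113, 0.0]
wrist_force: [-2.4, -8.3, -0.2]
opening: 0.093
```

```bash
python3 -m pendant '[[[0,-2,0,0,0],[0,0,3,0,0],[0,0,5,0,0],[0,0,8,0,0],[0,0,15,0,0],[0,0,25,0,0],[0,0,0,0,0],[0,0,0,0,0]]]'
python3 - <<'E'
from h import *
c=cam("scene"); cv2.imwrite("pics/s5.png",cv2.resize(c["img"][110:240,180:310,::-1],None,fx=5,fy=5))
E
```

```text
time_s: 15.0
eef_pos: [0.5682, -0.1811, 0.1191]
eef_rot: [-0.0, 0.994, -0.113, -0.0]
wrist_force: [-0.2, 0.8, 0.4]
opening: 0.096
```

View pics/s5.png

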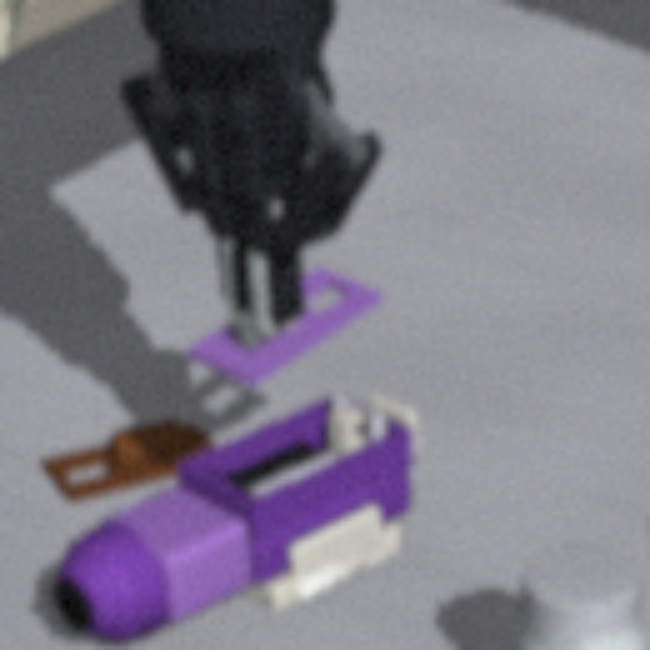

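Step 3 looks met: the cover is held and clear of the thermometer (crop 290,320). Next it goes up, over the jar at a safe height, to the tray.

```bash
python3 -m pendant '[[[0,0,40,0,0],[0,0,40,0,0],[2,35,0,3,0],[2,35,0,3,0],[2,35,0,3,0],[2,35,0,3,0],[2,35,0,3,0],[2,35,0,3,0]]]'; python3 -m pendant '[[[2,35,0,2,0],[2,35,0,2,0],[2,35,0,1,0],[0,27,0,0,0],[0,0,0,0,0],[0,0,0,0,0]]]'
python3 - <<'E'
from h import *
for n in ("top","scene"):
    c=cam(n)
    for t in("cover_end","cover_rib","cover","tray"):
        for r in spotter.tip_of(n,t)[:3]: print(n,t,round(r["confidence"],2),w(c,r["at"]).round(3))
E
```

```text
time_s: 16.05
eef_pos: [0.5797, 0.0299, 0.198]
eef_rot: [-0.0, 0.999, 0.045, -0.001]
wrist_force: [0.2, 0.2, 0.3]
opening: 0.091
time_s: 16.8
eef_pos: [0.586, 0.1601, 0.1984]
eef_rot: [0.0, 0.996, 0.088, -0.001]
wrist_force: [0.6, 0.1, -0.3]
opening: 0.094
top cover_end 0.65 [ 0.56  -0.315  0.003]
top cover_end 0.59 [0.54  0.151 0.199]
top cover_rib 0.76 [ 0.516 -0.289  0.013]
top cover_rib 0.72 [ 0.523 -0.166  0.054]
top cover 0.98 [ 0.521 -0.292 -0.005]
top cover 0.51 [0.579 0.16  0.189]
scene cover_end 0.72 [0.54  0.146 0.201]
scene cover_end 0.59 [ 0.555 -0.313  0.003]
scene cover_rib 0.65 [0.589 0.164 0.211]
scene cover 0.72 [ 0.522 -0.296 -0.002]
scene cover 0.58 [0.572 0.157 0.193]
scene tray 0.82 [0.571 0.164 0.001]
scene tray 0.59 [0.79  0.188 0.001]
```

```bash
python3 -m pendant '[[[0,0,-45,0,0],[0,0,-45,0,0],[0,0,-40,0,0],[0,0,-25,0,0],[0,0,-8,0,0],[0,0,0,0,0]]]'; python3 -m pendant '[[[0,0,-4,0,0],[0,0,-4,0,0],[0,0,0,0,0]]]'; python3 -m pendant '[[[0,0,-3,0,0],[0,0,0,0,0]]]';  python3 -m pendant '[[[0,0,-2,0,0],[0,0,0,0,0]]]'
```

```text
time_s: 18.05
eef_pos: [0.5865, 0.1606, 0.0364]
eef_rot: [-0.0, 0.996, 0.088, -0.0]
wrist_force: [0.2, 0.7, 0.2]
opening: 0.093
time_s: 18.42
eef_pos: [0.5864, 0.1607, 0.0284]
eef_rot: [-0.0, 0.996, 0.088, 0.0]
wrist_force: [0.3, 0.6, -1.2]
opening: 0.093
time_s: 18.68
eef_pos: [0.5862, 0.1606, 0.0251]
eef_rot: [0.0, 0.996, 0.088, -0.0]
wrist_force: [-0.9, 0.5, -0.4]
opening: 0.094
time_s: 18.92
eef_pos: [0.5862, 0.1606, 0.0231]
eef_rot: [-0.0, 0.996, 0.088, -0.0]
wrist_force: [-0.6, 0.1, -1.4]
opening: 0.094
```

```bash
for i in 1; do python3 -m pendant '[[[0,0,-2,0,0],[0,0,0,0,0]]]'; python3 -m pendant '[[[0,0,-2,0,0],[0,0,0,0,0]]]'; python3 -m pendant '[[[0,0,-1.5,0,0],[0,0,0,0,0]]]'; done
```

```text
time_s: 19.18
eef_pos: [0.5862, 0.1606, 0.0211]
eef_rot: [-0.0, 0.996, 0.088, -0.0]
wrist_force: [0.8, 0.6, -0.7]
opening: 0.093
time_s: 19.42
eef_pos: [0.5862, 0.1606, 0.0191]
eef_rot: [-0.0, 0.996, 0.088, -0.0]
wrist_force: [-0.5, -0.8, -0.4]
opening: 0.091
time_s: 19.68
eef_pos: [0.5863, 0.1606, 0.0177]
eef_rot: [-0.0, 0.996, 0.088, -0.0]
wrist_force: [0.3, -0.0, -0.6]
opening: 0.092
```

```bash
python3 -m pendant '[[[0,0,-1.5,0,0],[0,0,0,0,0]]]'; python3 -m pendant '[[[0,0,-1,0,0],[0,0,0,0,0]]]'
```

```text
time_s: 19.92
eef_pos: [0.5864, 0.1606, 0.0172]
eef_rot: [0.0, 0.996, 0.088, -0.0]
wrist_force: [-4.4, -0.4, 7.3]
opening: 0.092
time_s: 20.18
eef_pos: [0.5863, 0.1606, 0.0169]
eef_rot: [0.0, 0.996, 0.088, -0.0]
wrist_force: [-6.7, -1.7, 12.4]
opening: 0.096
```

```bash
python3 -m pendant '[[[0,0,-1,0,0],[0,0,0,0,0]]]'
```

```text
time_s: 20.42
eef_pos: [0.5863, 0.1606, 0.0166]
eef_rot: [0.0, 0.996, 0.088, -0.0]
wrist_force: [-11.0, -2.1, 18.4]
opening: 0.094
```

The cover touches the tray while held (up-force 7–18 N). I'll ease off slightly, open and rise.

```bash
python3 -m pendant '[[[0,0,1.5,0,0],[0,0,0,0,10],[0,0,0,0,12],[0,0,0,0,16],[0,0,0,0,24],[0,0,0,0,30],[0,0,0,0,30],[0,0,0,0,30]]]'; python3 -m pendant '[[[0,0,10,0,30],[0,0,30,0,30],[0,0,45,0,30],[0,0,45,0,30],[-40,0,20,0,30],[-50,0,0,0,30],[-50,0,0,0,30],[0,0,0,0,30]]]'
python3 - <<'E'
from h import *
c=cam("top"); cv2.imwrite("pics/f1.png",np.hstack([cv2.resize(c["img"][200:320,205:325,::-1],None,fx=3,fy=3),cv2.resize(c["img"][220:340,395:515,::-1],None,fx=3,fy=3)]))
for n in ("top","scene"):
    c=cam(n)
    for t in("cover_end","cover_rib","cover","tray","barb","jar","spoon"):
        for r in spotter.tip_of(n,t)[:3]: print(n,t,round(r["confidence"],2),w(c,r["at"]).round(3))
E
```

```text
time_s: 21.42
eef_pos: [0.5864, 0.1606, 0.0158]
eef_rot: [-0.0, 0.996, 0.088, -0.0]
wrist_force: [-0.2, -0.2, -0.2]
opening: 0.351
time_s: 22.42
eef_pos: [0.4428, 0.1609, 0.1657]
eef_rot: [-0.0, 0.996, 0.088, -0.001]
wrist_force: [-0.1, -0.9, 0.1]
opening: 0.35
top cover_end 0.78 [ 0.56  -0.311  0.002]
top cover_end 0.73 [0.539 0.152 0.006]
top cover_rib 0.85 [0.584 0.162 0.02 ]
top cover_rib 0.57 [ 0.514 -0.291  0.017]
top cover 0.87 [ 0.58   0.161 -0.001]
top cover 0.61 [ 0.525 -0.296 -0.005]
top tray 0.95 [ 0.79   0.192 -0.002]
top tray 0.8 [0.572 0.163 0.   ]
top barb 0.62 [ 0.527 -0.169  0.057]
top jar 0.8 [ 0.616 -0.007 -0.003]
top spoon 0.88 [ 0.426 -0.015 -0.002]
top spoon 0.21 [0.541 0.152 0.005]
scene cover_end 0.85 [ 0.554 -0.312  0.004]
scene cover_end 0.76 [0.538 0.152 0.01 ]
scene cover_end 0.46 [ 0.427 -0.018  0.001]
scene cover_rib 0.89 [ 0.518 -0.289  0.019]
scene cover_rib 0.59 [0.585 0.164 0.025]
scene cover 0.89 [0.576 0.16  0.008]
scene cover 0.59 [ 0.52  -0.296 -0.004]
scene tray 0.95 [0.569 0.164 0.001]
scene tray 0.58 [0.787 0.19  0.002]
scene barb 0.38 [ 0.527 -0.172  0.061]
scene jar 0.96 [ 0.616 -0.007  0.001]
scene jar 0.18 [ 0.571  0.166 -0.001]
scene spoon 0.81 [ 0.423 -0.017  0.003]
```

View pics/f1.png

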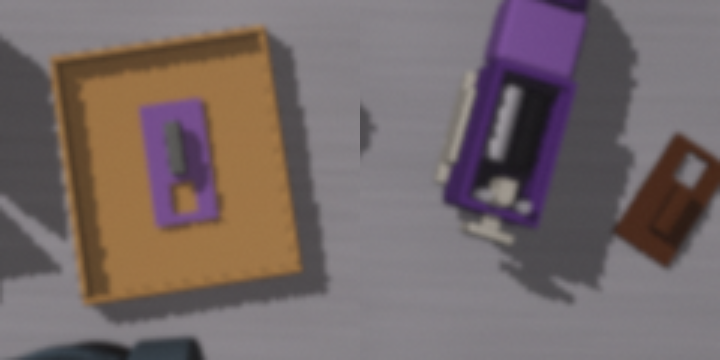

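The cover lies flat and central in the tray with its rib up (crop 178,160). The tab has sprung back (barb at x ≈ 0.527, as at the start), and the jar and spoon haven't moved. Handing in.

Run:
```python
from h import *
print(order.hand_in())
```

```text
the job is handed in; nothing more can be done
None
```

The battery cover is off the purple thermometer and lying rib up in the 160 x 140 mm bamboo tray. I handed the job in at about 22.5 s; no verdict was reported.

- **Tab:** I found the tab by touch and pressed it to about 11 N, roughly 6 mm in. I held it about 2.5 s until the cover popped up; its end read 63–66 mm.
- **Lift and placing:** I then let go of the tab, pinched the grey rib and lifted the cover clear. I lowered it until it touched the tray floor while still held, with the up-force growing from 7 to 18 N, and opened the fingers.

**Last checks:**
- **Cover:** the top picture shows it lying flat. The networks put its centre within about 10 mm of the tray's centre.
- **Tab:** the barb is back at its starting position to within the networks' roughly 4 mm accuracy. The 2 mm limit itself was not measured.
- **Bystanders:** the jar and spoon read where they were at the start, and the gripper was clear of everything.

The networks' readings differed by up to 9 mm in height for the placed cover. I judged it flat from the picture and did not measure its tilt. No check failed.

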